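# Lids back on the jars

### The arm

A 6-joint arm with a two-finger parallel gripper is mounted at the origin on a cart in front of the work surface, level with it; the furniture and walls round the work are solid. World frame = base frame: x ahead of the robot, y to its left, z up, the work surface at z = 0. Lengths are in mm, angles in rad, forces in N, time in s.
With the tool pointing down it reaches from about 400 to 925 mm from the base axis. Payload 12.5 kg.
Tool frame: the origin (TCP) lies midway between the tips of the shut fingers; the grasp point (between the pads) lies 19 mm behind it; z points along the fingers, y is the line along which they close (so a half turn about z gives the same grasp; the last joint's range is limited). The gripper opens to 95 mm and grips with 3 to 60 N. Pads are 20 mm wide; open, the fingers measure 119 mm over their backs; the gripper's body (75 mm by 180 mm) begins 59 mm behind the grasp point.
Start: joints at [1.192, 0.491, 1.559, -0, 1.092, -0.106], TCP at [168.375, 601.911, 214.661] pointing down, gripper open.
Joint ranges: [-3.1, 3.1], [-0.84, 2.19], [0.05, 2.79], [-1.13, 4.28], [0.06, 2.93], [-2.69, 2.69]. Speed limits (rad/s): [2.22, 2.22, 2.79, 3.14, 3.14, 3.14].

### API

Orientations are given as [roll, pitch, yaw] about the fixed x, y, z axes, in that order (R = Rz(yaw) Ry(pitch) Rx(roll)).
In Python, from cell import state, viewer, env, models gives the robot as it stands. The module is installed in compiled form; this text tells all that it offers.
- The arm moves only by the tool arm_command, never from a script. Its argument "rows" is a list of rows, each a list of 2 entries, a list of its own where there are three numbers: the shift along the tool's x, y, z normalised to -1 to 1, where 1 is 0.25 m, then the turn about the tool's z normalised to -1 to 1, where 1 is pi rad. A call has exactly 5 rows; each row shifts and turns the commanded pose from where the row before left it, along the tool's axes as they then stand; what a row does not reach is not made up. A row lasts 1/10 s, in which the tool goes at most 50 mm and 8.59 degrees, less where a joint would pass 70% of its speed; a pose out of reach is approached as far as the arm can. A call with a number of a shift or a turn outside -1 to 1 is refused whole. A call with a gripper value outside its range is refused whole. "claw" is the opening, from 0 (shut) to 1 (fully open), set as the call begins (left out, the last holds). The fingers move at their own pace and stop on an object; the grip force is fixed at half the most. Time passes only in rows, so rows that do not move let the fingers close, or fill a call up. It gives the time, the measured TCP pose, the force, the opening and the grip force at its end, in the units of the state.
- state(): the state, without advancing time (a new reading comes with each control period).
- viewer.read_camera(name): name is "side" or "top"; returns (picture, depth): 384x512x3 uint8, red, green, blue; 384x512 float32, mm along the optical axis (not along the pixel's ray), 0 where there is no reading.
- viewer.get_calibration(name): a dict with "camera_matrix" (3x3 intrinsics, pixels), "world_to_cam" (4x4, takes a point from world to camera coordinates). Camera axes: x right, y up, looking along -z (the intrinsics and any distortion apply to the point x, -y, -z); pixel columns grow to the right and rows downward; lengths in mm; the calibration is good to about 2 mm. A picture is of the moment at which its call begins. get_calibration takes no time and is no camera call.
- env.job_done(): hands the job in; it is judged then, once.
Trained networks look in the newest picture that a camera, given by its name, has taken for a name from the list of things; names that differ only in an ending like _2 or _b are one class to them, and where a whole thing is asked for, a point or a joint stands for the part that bears it (a point fixed in the world has none). Each returns a list of dicts, best first, with "confidence" (0 to 1); they miss things now and then, are a little off and sometimes report something else, mostly with a low value. They report only what shows in the picture. A call takes as long as a camera call. They do not tell look-alikes from the thing itself.
- models.search_frame(camera, label): "position" ([x, y, z] in mm, in world coordinates, good to about 4 mm: the middle of the surface that is visible of it).
- models.mark_of(camera, label): "position" ([x, y, z] in mm, in world coordinates, good to about 4 mm: a listed point, or the origin of a listed thing).
The state is a dict: "t": time; "joints": joint angles; "qvel": joint speeds; "tau": joint torques, N m; "eef_pos": TCP position; "tcp_rot": TCP orientation; "ft_force": force on the tool from outside, world axes, zero at the start; "moment": the same for the moment, N m; "opening": opening from 0.0 (shut) to 1.0 (fully open); "grip_force": force on a finger pad.
Only numpy, scipy, OpenCV 4.12 (cv2) and the standard library are available. Lean on these libraries where they do the work, as an engineer would, in place of code of your own. Each camera call takes 0.05 s, during which the arm holds its last target. There are 200 camera calls.

### The job

The wooden lids of the four stoneware jars have been washed and stacked, largest at the bottom. Take the stack apart and put each lid on its own jar, the one whose mouth it fits, plug down and fully home on the rim. Leave the jars standing where they are, and do not shift or knock over the egg cup and the salt shaker that stand among them.

Things in the scene. Friction and masses are not known exactly. Their poses are not given: they have to be found in the camera images.
- lid_a_mid (a point): The largest wooden lid: a flat beech disc 68 mm across and 16 mm thick (this point is the centre of the disc, 8 mm below its top face, z axis up), with a tapered plug beneath it, 12 mm deep, 42 mm across at its foot and 55 mm at the disc; 28 mm high in all, the foot of the plug 20 mm below this point. It belongs on the largest jar. Lies at the bottom of the stack, on the worktop. Take it by the edge of the disc.
- lid_b_mid (a point): The second largest wooden lid: a flat beech disc 57 mm across and 16 mm thick (this point is the centre of the disc, 8 mm below its top face, z axis up), with a tapered plug beneath it, 12 mm deep, 31 mm across at its foot and 44 mm at the disc; 28 mm high in all, the foot of the plug 20 mm below this point. It belongs on the second largest jar. Stands in the stack on the largest lid. Take it by the edge of the disc.
- lid_c_mid (a point): The second smallest wooden lid: a flat beech disc 46 mm across and 16 mm thick (this point is the centre of the disc, 8 mm below its top face, z axis up), with a tapered plug beneath it, 12 mm deep, 20 mm across at its foot and 33 mm at the disc; 28 mm high in all, the foot of the plug 20 mm below this point. It belongs on the second smallest jar. Stands in the stack on the second largest lid. Take it by the edge of the disc.
- lid_d_mid (a point): The smallest wooden lid: a flat beech disc 36 mm across and 16 mm thick (this point is the centre of the disc, 8 mm below its top face, z axis up), with a tapered plug beneath it, 12 mm deep, 10 mm across at its foot and 23 mm at the disc; 28 mm high in all, the foot of the plug 20 mm below this point. It belongs on the smallest jar. Is the top of the stack. Take it by the edge of the disc.
- jar_a_mouth (a point): The largest cream stoneware jar with a dark green edge, 95 mm high, 66 mm across the neck, 74 mm across the belly; open and loose, stands on the worktop. This point is the centre of its round mouth, level with the top of the rim; the mouth is 58 mm across, the wall 4 mm thick; z axis up. With its lid fully on, the centre of the lid's disc is 8 mm above this point.
- jar_b_mouth (a point): The second largest cream stoneware jar with a dark green edge, 85 mm high, 55 mm across the neck, 63 mm across the belly; open and loose, stands on the worktop. This point is the centre of its round mouth, level with the top of the rim; the mouth is 47 mm across, the wall 4 mm thick; z axis up. With its lid fully on, the centre of the lid's disc is 8 mm above this point.
- jar_c_mouth (a point): The second smallest cream stoneware jar with a dark green edge, 75 mm high, 44 mm across the neck, 52 mm across the belly; open and loose, stands on the worktop. This point is the centre of its round mouth, level with the top of the rim; the mouth is 36 mm across, the wall 4 mm thick; z axis up. With its lid fully on, the centre of the lid's disc is 8 mm above this point.
- jar_d_mouth (a point): The smallest cream stoneware jar with a dark green edge, 65 mm high, 34 mm across the neck, 42 mm across the belly; open and loose, stands on the worktop. This point is the centre of its round mouth, level with the top of the rim; the mouth is 26 mm across, the wall 4 mm thick; z axis up. With its lid fully on, the centre of the lid's disc is 8 mm above this point.
- salt_mid (a point): Bystander: salt shaker, 42 mm across, 74 mm high, upright on the worktop; this point is its centre, 37 mm up. Beyond and to the right of it (to the right as the robot looks, 20 to 65 mm to the right of this point and 5 to 50 mm farther off) begins a fixed green box, 160 mm high; pass above it or in front of it.
- eggcup_mid (a point): Bystander: cream egg cup, 49 mm across, 60 mm high, upright on the worktop; this point is its centre, 30 mm up.
Not all that is in view belongs to the job. Leave any blue look-alike of the part that bears lid_a_mid alone.

How it is judged (in metres and radians):
At the end, for the whole second after the job is handed in: Each of the four lids lies level (within 0.12 rad) on the jar of its own size, its centre within 8 mm of the mouth's centre and the disc down on the rim (disc centre 4 to 11 mm above the rim); the lids are at rest; every jar is upright (within 0.10 rad) and no more than 50 mm from where it stood (horizontal distance between lid_a_mid and jar_a_mouth below 0.008 m and z of lid_a_mid in the frame of jar_a_mouth between 0.004 and 0.011 m and angle between each of lid_a_mid, lid_b_mid, lid_c_mid, lid_d_mid's own z axis and vertical below 0.12 rad and angle between each of jar_a_mouth, jar_b_mouth, jar_c_mouth, jar_d_mouth's own z axis and vertical below 0.1 rad and distance of each of jar_a_mouth, jar_b_mouth, jar_c_mouth, jar_d_mouth from where it was at the start of the episode below 0.05 m and linear speed of each of lid_a, lid_b, lid_c, lid_d below 0.02 m/s and horizontal distance between lid_b_mid and jar_b_mouth below 0.008 m and z of lid_b_mid in the frame of jar_b_mouth between 0.004 and 0.011 m and horizontal distance between lid_c_mid and jar_c_mouth below 0.008 m and z of lid_c_mid in the frame of jar_c_mouth between 0.004 and 0.011 m and horizontal distance between lid_d_mid and jar_d_mouth below 0.008 m and z of lid_d_mid in the frame of jar_d_mouth between 0.004 and 0.011 m); the robot touches nothing.
It fails at once if the salt shaker is knocked over or shifted by more than 40 mm (distance of salt_mid from where it was at the start of the episode above 0.04 m or angle between salt_mid's own z axis and vertical above 0.5 rad).
It fails at once if the egg cup is knocked over or shifted by more than 40 mm (distance of eggcup_mid from where it was at the start of the episode above 0.04 m or angle between eggcup_mid's own z axis and vertical above 0.5 rad).
It also fails if it takes over 90 s, if anything falls off the work surface, if the arm or the gripper's body presses on something with over 40 N, if the wrist force passes 120 N, or if a joint passes its speed limit or range.

## Working session

There is one attempt and no reset: what is moved stays moved. The work goes in short steps, Python scripts to look and compute and a tool call to move; the robot and the scene stay as the last step left them, time stands still between calls to the robot, and variables do not carry over. Pictures are saved under pics/ and viewed, at most 14 in all, crops included, and the job is handed in when it is done.

Besides the shell and the picture viewer there is one more tool, called as name([rows], argument=value, ...), one row to a line, values as JSON. arm_command: Moves the arm, as the interface text tells. Scaled input: -1 to 1 covers 0.25 m each way for a shift and pi rad each way for a turn. Its arguments: {"type":"object","properties":{"rows":{"type":"array","items":{"type":"array"}},"claw":{"type":"number"}},"required":["rows"]}

```bash
mkdir -p pics; python3 - <<'E'
from cell import state, viewer
import cv2,numpy as np
for n in ("top","side"):
    p,d=viewer.read_camera(n); c=viewer.get_calibration(n)
    cv2.imwrite(f"pics/{n}0.png",p[:,:,::-1]); np.savez(f"{n}0.npz",p=p,d=d)
    T=np.array(c["world_to_cam"]);print(n,np.round(c["camera_matrix"],1).tolist(),{k:1 for k in c}, (-T[:3,:3].T@T[:3,3]).round())
print(state())
E
```

```text
top [[377.9, 0.0, 263.4], [0.0, 377.9, 188.1], [0.0, 0.0, 1.0]] {'camera_matrix': 1, 'world_to_cam': 1} [463. 110. 964.]
side [[480.7, 0.0, 249.3], [0.0, 480.7, 195.5], [0.0, 0.0, 1.0]] {'camera_matrix': 1, 'world_to_cam': 1} [-228. -645.  565.]
{'t': 0.1, 'joints': array([ 1.19239095e+00,  4.91482949e-01,  1.55938814e+00,  1.83762694e-05,
        1.09170420e+00, -1.05600928e-01]), 'qvel': array([ 0.001025  , -0.00057744,  0.00025013,  0.00032394,  0.00094801,
        0.00182273]), 'tau': array([ 2.34455954e-03, -6.13627839e+01, -2.58609098e+01,  6.94364542e-02,
        4.68962279e-02, -6.60315365e-06]), 'eef_pos': array([168.29007161, 601.69265874, 214.13046032]), 'tcp_rot': array([-3.14061722e+00, -1.19781962e-04,  2.86877967e+00]), 'ft_force': array([-0.30860996,  0.46324084, -0.10973   ]), 'moment': array([-0.02972006,  0.0173895 ,  0.01905691]), 'grip_force': 0.0, 'opening': 1.0000148883842552}
```

View pics/top0.png

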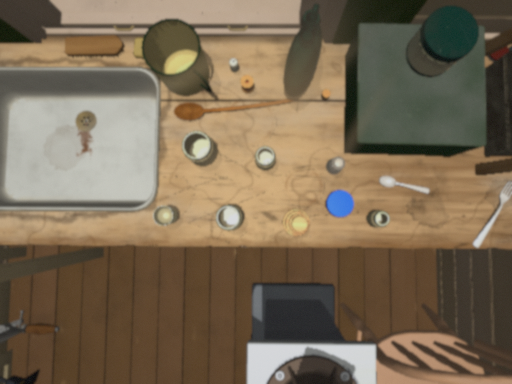

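View pics/side0.png

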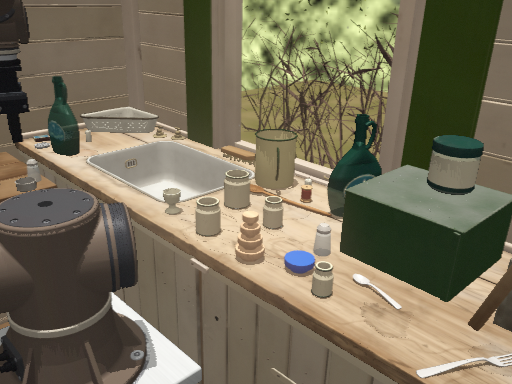

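Top view: the stack is at (298,222), and the blue look-alike at (340,204) is to be left alone. The jars are at (199,148), (230,216), (265,158) and (378,217). The egg cup is at (166,214), the salt shaker at (336,165), and the green box is to the right behind it. Next I'll measure from depth and check the choice in a crop.

```bash
cat >h.py <<'E'
import numpy as np,cv2
from cell import viewer,state,models
def cloud(n,d):
    c=viewer.get_calibration(n);K=np.array(c["camera_matrix"]);T=np.linalg.inv(np.array(c["world_to_cam"]))
    v,u=np.mgrid[:d.shape[0],:d.shape[1]]
    P=np.stack([(u-K[0,2])/K[0,0]*d,-(v-K[1,2])/K[1,1]*d,-d,np.ones_like(d)],-1)
    W=(P@T.T)[...,:3];W[d<=0]=np.nan
    return W
def fit(P,r=None):
    from scipy.optimize import least_squares
    P=P[:,:2];m=P.mean(0)
    s=least_squares(lambda q:np.hypot(*(P-q[:2]).T)-(r or q[2]),[*m,r or 20],loss='soft_l1')
    return s.x
E
python3 - <<'E'
from h import *
z=np.load("top0.npz");W=cloud("top",z["d"]);p=z["p"]
for n,(u,v),h in [("A",(199,148),95),("B",(230,216),85),("C",(265,158),75),("D",(378,217),65),("egg",(166,214),60),("salt",(336,165),74),("stack",(298,222),112),("blue",(340,204),20)]:
    w=W[v-24:v+25,u-24:u+25].reshape(-1,3);w=w[np.isfinite(w).all(1)]
    zz=w[:,2];s=w[zz>25] if n!="blue" else w[zz>12]
    t=np.percentile(s[:,2],97) ;q=s[s[:,2]>t-6]
    mm=(q.min(0)+q.max(0))/2
    print(n,len(s),"maxz",t.round(1),"rim mid",mm.round(1),"ext",np.ptp(q,axis=0).round(1),"fit",fit(q).round(1))
for l in ["jar_a_mouth","lid_a_mid","salt_mid","eggcup_mid"]:
    for c in ("top","side"):
        print(l,c,[(x["position"].round(0).tolist() if hasattr(x["position"],'round') else x["position"],round(x["confidence"],2)) for x in models.mark_of(c,l)])
b=z["p"][130:250,140:400,::-1];a=cv2.resize(b,None,fx=3,fy=3,interpolation=cv2.INTER_CUBIC);cv2.imwrite("pics/c0.png",a)
E
```

```text
A 563 maxz 97.3 rim mid [628.3 281.1  95.7] ext [66.9 65.9  8.4] fit [627.4 280.7  31.3]
B 275 maxz 87.5 rim mid [460.  205.8  85.5] ext [53.5 53.9  8. ] fit [460.  205.7  25.7]
C 229 maxz 77.5 rim mid [606.5 120.   75.7] ext [43.7 43.   7.8] fit [606.9 120.5  20.3]
D 216 maxz 67.2 rim mid [ 459.1 -157.5   65.1] ext [33.1 34.6  7.6] fit [ 459.5 -157.    15.3]
egg 347 maxz 62.1 rim mid [463.5 363.9  60. ] ext [45.6 47.9  7.6] fit [463.4 363.7  23.2]
salt 396 maxz 143.6 rim mid [626.8 -84.2 149.6] ext [ 6.3 11.5 23.6] fit [630.2 -85.6   6.7]
stack 578 maxz 113.8 rim mid [446.8  41.  112. ] ext [31.4 33.9  7.4] fit [446.9  41.5  12.3]
blue 606 maxz 31.3 rim mid [496.5 -65.5  29.3] ext [66.9 64.8  7.8] fit [496.3 -65.4  23.7]
jar_a_mouth top [([629.0, 278.5, 95.8], 0.77)]
jar_a_mouth side [([628.9, 278.9, 95.4], 0.78)]
lid_a_mid top [([500.9, -69.3, 18.6], 0.68)]
lid_a_mid side [([450.7, 44.6, 16.4], 0.84), ([499.3, -68.4, 19.0], 0.74)]
salt_mid top [([594.3, -55.8, 39.0], 0.8), ([453.3, 37.4, 51.4], 0.37)]
salt_mid side [([591.5, -55.1, 37.9], 0.79)]
eggcup_mid top [([466.1, 356.7, 31.6], 0.76)]
eggcup_mid side [([462.7, 363.1, 31.9], 0.82)]
```

View pics/c0.png

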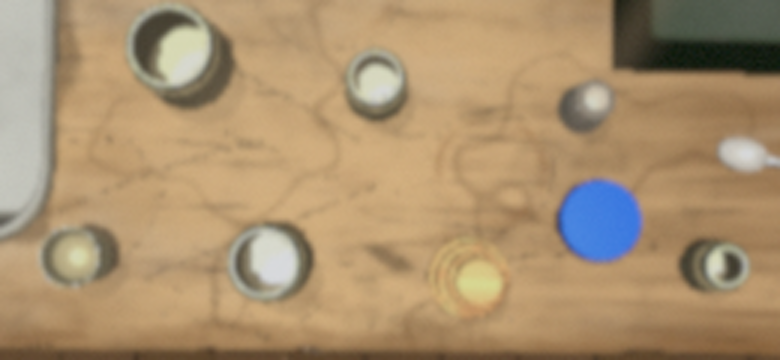

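The crop confirms it: the wooden stack of four discs is at about (470,278) in the crop, and the blue disc at (600,220) is only a look-alike. I'll fit the circle of each stack layer.

```bash
python3 - <<'E'
from h import *
for n in("top","side"):
    W=cloud(n,np.load(n+"0.npz")["d"]).reshape(-1,3)
    W=W[np.isfinite(W).all(1)]
    for nm,c,r,zt in [("d",(447,41),18,112),("c",(447,41),23,84),("b",(447,41),28.5,56),("a",(447,41),34,28),("JA",(628,281),33,95),("JB",(460,206),27.5,85),("JC",(607,120),22,75),("JD",(459,-157),17,65)]:
        s=W[(abs(W[:,2]-zt-(1.5 if n=="top" else 0))<4)&(np.hypot(W[:,0]-c[0],W[:,1]-c[1])<r+7)]
        if len(s)>8: print(n,nm,len(s),"mid",((s.min(0)+s.max(0))/2).round(1),"ext",np.ptp(s,axis=0).round(1),"z",np.median(s[:,2]).round(1),"fit",fit(s,r-(2 if nm[0]=='J' else 0)).round(1)[:2])
E
```

```text
top d 185 mid [446.8  41.  112.6] ext [31.4 33.9  6.2] z 112.1 fit [454.3  40.7]
top c 94 mid [447.4  41.   84.4] ext [44.  44.1  5.7] z 84.4 fit [446.3  38.8]
top b 116 mid [448.   42.4  56.9] ext [52.6 52.8  6.7] z 56.3 fit [446.9  39.3]
top a 137 mid [448.8  42.9  28.9] ext [66.4 64.1  6.8] z 28.1 fit [447.4  39.6]
top JA 175 mid [628.2 281.1  96.2] ext [66.7 65.9  7.4] z 95.2 fit [627.3 280.7]
top JB 144 mid [460.  205.8  86. ] ext [53.5 53.9  7. ] z 85.3 fit [459.9 205.8]
top JC 105 mid [606.5 120.   76.1] ext [43.5 42.9  7. ] z 75.0 fit [606.9 120.6]
top JD 76 mid [ 459.1 -157.3   65.8] ext [33.1 34.1  6.3] z 64.7 fit [ 459.5 -157.1]
side d 98 mid [446.5  35.7 110.6] ext [34.9 34.   5.1] z 110.9 fit [448.8  38.1]
side c 132 mid [447.7  35.7  83.9] ext [45.9 44.3  7.5] z 82.8 fit [453.8  42.7]
side b 173 mid [449.2  36.6  55.9] ext [56.6 56.1  7.7] z 54.8 fit [455.7  43.8]
side a 207 mid [447.2  37.8  27.9] ext [63.9 67.1  7.7] z 26.8 fit [455.9  45.4]
side JA 71 mid [627.2 276.3  94.1] ext [65.7 67.9  6. ] z 93.2 fit [626.9 275.4]
side JB 82 mid [460.4 199.6  83.5] ext [54.4 55.2  4.8] z 82.9 fit [459.7 200.3]
side JC 63 mid [606.5 115.   73.2] ext [46.2 46.4  4.3] z 73.0 fit [607.2 115.1]
side JD 91 mid [ 459.1 -162.8   63.7] ext [34.3 34.8  5.3] z 63.0 fit [ 459.1 -162.6]
```

arm_command([
  [[0,-0.2,0],-0.04],
  [[0,-0.2,0],-0.0466],
  [[0,-0.2,0],0],
  [[0,-0.2,0],0],
  [[0,-0.2,0],0],
], claw=1)

```text
t: 1.0
eef_pos: [147.0, 352.4, 214.6]
tcp_rot: [3.141, 0.0, 3.142]
ft_force: [1.9, -0.6, -0.1]
opening: 1.001
grip_force: 0.0
```

arm_command([
  [[-0.1333,-0.1395,0],0],
  [[-0.1333,-0.1395,0],0],
  [[-0.1333,-0.1395,0],0],
  [[-0.1333,-0.1395,0],0],
  [[-0.1333,-0.1395,0],0],
], claw=0.75)

```text
t: 1.5
eef_pos: [315.0, 178.1, 215.0]
tcp_rot: [3.141, 0.001, 3.141]
ft_force: [0.7, 1.3, 0.6]
opening: 0.753
grip_force: 0.0
```

arm_command([
  [[-0.1333,-0.1395,0],0],
  [[-0.1333,-0.1395,0],0],
  [[-0.1333,-0.1395,0],0],
  [[-0.1333,-0.1395,0],0],
  [[0,0,0.1],0],
])

```text
t: 2.0
eef_pos: [452.0, 36.6, 191.1]
tcp_rot: [-3.141, 0.007, 3.137]
ft_force: [0.7, 0.7, -0.4]
opening: 0.75
grip_force: 0.0
```

```bash
python3 - <<'E'
from h import *
ims=[]
for n in("top","side"):
    p,d=viewer.read_camera(n);np.savez(n+"1.npz",p=p,d=d);print(state()["eef_pos"])
    x,y=(225,140) if n=="top" else (180,130)
    ims.append(cv2.resize(p[y:y+130,x:x+120,::-1],None,fx=3,fy=3))
cv2.imwrite("pics/c1.png",np.hstack(ims))
E
```

```text
[447.77228207  38.22835064 186.48406716]
[446.40959333  39.30178768 187.66127479]
```

View pics/c1.png

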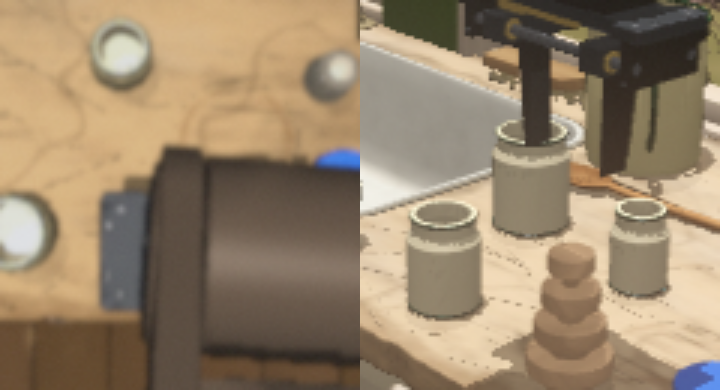

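```bash
python3 - <<'E'
from h import *
print(state()["eef_pos"])
W=cloud("side",np.load("side1.npz")["d"]).reshape(-1,3);W=W[np.isfinite(W).all(1)]
s=W[(W[:,2]>185)&(W[:,2]<230)&(abs(W[:,0]-447)<45)&(abs(W[:,1]-39)<70)]
for lo,hi in((-40,20),(45,110)):
    q=s[(s[:,1]>lo)&(s[:,1]<hi)];print(len(q),np.percentile(q,[3,25,50,75,97],axis=0).round(1).tolist())
E
```

```text
[446.40959333  39.30178768 187.66127479]
184 [[434.8, -9.4, 187.3], [437.3, -8.0, 198.4], [443.9, -6.3, 208.4], [452.1, -3.4, 219.3], [458.1, -0.2, 228.3]]
185 [[435.9, 70.7, 187.1], [438.9, 72.1, 197.7], [444.3, 73.2, 208.7], [451.5, 74.8, 219.2], [457.6, 79.8, 228.5]]
```

arm_command([
  [[0,0,0.11],0],
  [[0,0,0.11],0],
  [[0,0,0.1],0],
  [[0,0,0.06],0],
  [[0,0,0],0],
])

```text
t: 2.6
eef_pos: [446.2, 41.0, 94.0]
tcp_rot: [3.141, -0.003, -3.141]
ft_force: [0.4, 0.7, 0.1]
opening: 0.75
grip_force: 0.0
```

arm_command([
  [[0,0,0],0],
  [[0,0,0],0],
  [[0,0,0],0],
  [[0,0,0],0],
  [[0,0,0],0],
], claw=0.2)

```text
t: 3.1
eef_pos: [447.3, 40.2, 95.0]
tcp_rot: [3.142, 0.001, 3.141]
ft_force: [-0.2, 0.3, 0.6]
opening: 0.385
grip_force: 0.2
```

arm_command([
  [[0,0,0],0],
  [[0,0,0],0],
  [[0,0,0],0],
  [[0,0,-0.05],0],
  [[0,0,-0.1],0],
], claw=0.2)

```text
t: 3.6
eef_pos: [446.3, 40.3, 131.3]
tcp_rot: [3.141, -0.004, 3.141]
ft_force: [0.2, 0.8, -0.4]
opening: 0.372
grip_force: 30.0
```

arm_command([
  [[-0.01,-0.16,0],0],
  [[-0.01,-0.16,0],0],
  [[-0.01,-0.16,0],0],
  [[-0.01,-0.16,0],0],
  [[-0.01,-0.16,0],0],
])

```text
t: 4.1
eef_pos: [459.2, -161.4, 131.9]
tcp_rot: [3.141, -0.0, 3.141]
ft_force: [1.1, 0.9, -0.2]
opening: 0.365
grip_force: 30.0
```

arm_command([
  [[0,0,0.05],0],
  [[0,0,0.03],0],
  [[0,0,0],0],
  [[0,0,0],0],
  [[0,0,0],0],
])

```text
t: 4.6
eef_pos: [459.7, -159.2, 112.4]
tcp_rot: [-3.142, 0.0, -3.141]
ft_force: [0.1, 0.3, -0.1]
opening: 0.365
grip_force: 30.0
```

```bash
cat >look.py <<'E'
from h import *
import sys
k,x,y=sys.argv[1],int(sys.argv[2]),int(sys.argv[3])
p,d=viewer.read_camera("side");np.savez("s%s.npz"%k,p=p,d=d);s=state();print(s["eef_pos"],s["opening"],s["ft_force"].round(1))
cv2.imwrite(f"pics/v{k}.png",cv2.resize(p[y:y+130,x:x+130,::-1],None,fx=4,fy=4,interpolation=cv2.INTER_CUBIC))
E
python3 look.py d 260 190
```

```text
[ 459.73010475 -159.25730435  112.49652267] 0.36688833508057034 [ 0.2 -0.1 -1.3]
```

View pics/vd.png

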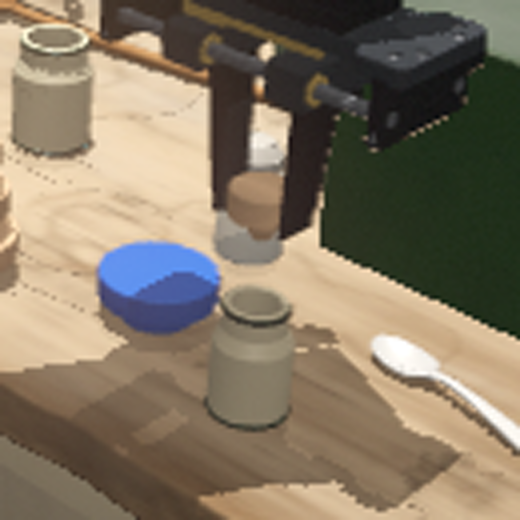

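The lid is held level between the fingers at (262,205) in the crop, with jar D directly below at (255,305). I'll measure the lid's offset from the jar.

```bash
cat >rel.py <<'E'
from h import *
import sys
k,R,zj=sys.argv[1],float(sys.argv[2]),float(sys.argv[3]);cx,cy=map(float,sys.argv[4:6])
z=np.load("s%s.npz"%k);p=z["p"].astype(float).reshape(-1,3);W=cloud("side",z["d"]).reshape(-1,3)
t=state()["eef_pos"]
wood=(p[:,0]>p[:,2]*1.35)&(p[:,0]>75)
s=W[wood&(np.hypot(W[:,0]-t[0],W[:,1]-t[1])<R+6)&(abs(W[:,2]-t[2])<26)]
print("lid",len(s),"min",s.min(0).round(1),"max",s.max(0).round(1),"tcp",t.round(1))
q=s[s[:,2]<s[:,2].max()-3];print("side face",fit(q,R).round(1)[:2],"xmid",((s.min(0)+s.max(0))/2).round(1))
j=W[(np.hypot(W[:,0]-cx,W[:,1]-cy)<R+8)&(abs(W[:,2]-zj+1.5)<4)]
print("jar rim mid",((j.min(0)+j.max(0))/2).round(1),"max",j.max(0).round(1),len(j))
E
python3 rel.py d 18 65 459 -162
```

```text
lid 213 min [ 439.3 -182.   101.6] max [ 474.8 -137.5  132.4] tcp [ 459.7 -159.3  112.5]
side face [ 461.3 -161.2] xmid [ 457.  -159.7  117. ]
jar rim mid [ 459.2 -162.9   62.9] max [ 477.5 -146.    66.1] 105
```

arm_command([
  [[0,-0.004,0.06],0],
  [[0,0,0.06],0],
  [[0,0,0.05],0],
  [[0,0,0.023],0],
  [[0,0,0],0],
])

```text
t: 5.15
eef_pos: [459.6, -160.5, 63.7]
tcp_rot: [3.141, -0.0, 3.141]
ft_force: [-0.2, 0.6, -0.7]
opening: 0.37
grip_force: 30.0
```

```bash
python3 look.py d2 260 190; python3 rel.py d2 18 65 459 -162
```

```text
[ 459.61574559 -160.56873287   63.9949806 ] 0.36385584405862315 [ 0.1  0.7 -0.6]
lid 209 min [ 441.  -183.6   40.5] max [ 476.2 -143.1   82.6] tcp [ 459.6 -160.6   64. ]
side face [ 461.1 -161.5] xmid [ 458.6 -163.4   61.6]
jar rim mid [ 456.4 -162.4   63.6] max [ 471.2 -141.1   67.5] 65
```

View pics/vd2.png

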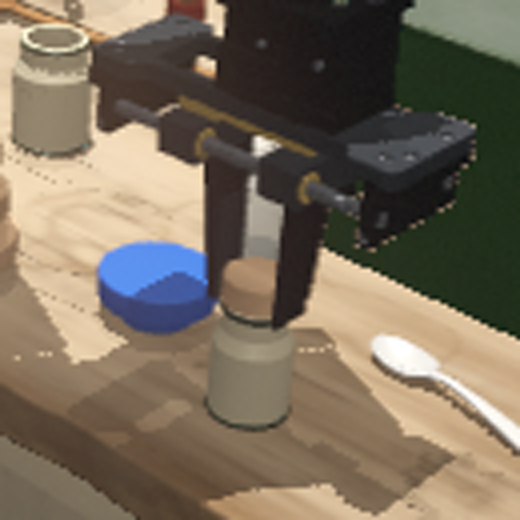

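The lid sits in the mouth at about (255,290) and the jar hasn't moved. Releasing and moving to lid C.

arm_command([
  [[0,0,0],0],
  [[0,0,0],0],
  [[0,0,0],0],
  [[0,0,-0.06],0],
  [[0,0,-0.14],0],
], claw=0.62)

```text
t: 5.7
eef_pos: [458.5, -160.4, 112.8]
tcp_rot: [3.14, -0.004, 3.141]
ft_force: [0.3, -0.7, 0.5]
opening: 0.618
grip_force: 0.0
```

arm_command([
  [[0.009,0.15,-0.02],0],
  [[0.009,0.16,0],0],
  [[0.009,0.16,0],0],
  [[0.009,0.16,0],0],
  [[0.011,0.168,0],0],
], claw=0.75)

```text
t: 6.2
eef_pos: [447.8, 40.1, 119.2]
tcp_rot: [3.142, 0.001, 3.14]
ft_force: [0.7, 0.1, -1.5]
opening: 0.747
grip_force: 0.0
```

```bash
python3 look.py d3 230 190; python3 - <<'E'
from h import *
W=cloud("side",np.load("sd3.npz")["d"]).reshape(-1,3)
for n,c,r,z in(("lid d on jar",(459,-162),18,81),("c",(447,37),23,84),("b",(448,37),28.5,56)):
    s=W[(np.hypot(W[:,0]-c[0],W[:,1]-c[1])<r+6)&(abs(W[:,2]-z)<4)]
    print(n,len(s),((s.min(0)+s.max(0))/2).round(1),s.max(0).round(1),np.median(s[:,2]))
E
```

```text
[446.69178769  44.41011499 119.14722076] 0.7474614342872075 [-2.8  1.6 -0.4]
lid d on jar 139 [ 458.3 -161.2   79.3] [ 475.7 -142.8   81.6] 79.42715905983107
c 160 [447.   35.7  82.4] [469.8  57.2  84.8] 82.68011184524335
b 179 [447.8  36.2  55.9] [475.5  64.1  59.8] 54.76955566240997
```

View pics/vd3.png

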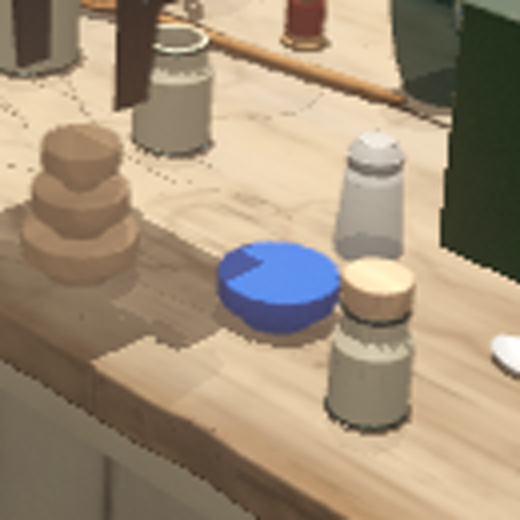

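Lid D is home: its top is level, at about 81 mm. The stack (c, b, a) is intact. Now lid C.

arm_command([
  [[0,-0.006,0],0],
  [[0,0,0.06],0],
  [[0,0,0.08],0],
  [[0,0,0.06],0],
  [[0,0,0.01],0],
])

```text
t: 6.75
eef_pos: [447.5, 36.3, 65.2]
tcp_rot: [3.141, -0.002, 3.14]
ft_force: [0.1, 0.1, 0.2]
opening: 0.752
grip_force: 0.0
```

arm_command([
  [[0,0,0],0],
  [[0,0,0],0],
  [[0,0,0],0],
  [[0,0,0],0],
  [[0,0,0],0],
], claw=0.3)

```text
t: 7.25
eef_pos: [448.2, 37.2, 66.9]
tcp_rot: [3.142, 0.001, 3.141]
ft_force: [0.1, -0.3, 4.7]
opening: 0.472
grip_force: 30.0
```

arm_command([
  [[0,0,-0.06],0],
  [[0,0,-0.14],0],
  [[-0.1,0.05,-0.02],0],
  [[-0.16,0.08,0],0],
  [[-0.16,0.08,0],0],
])

```text
t: 7.75
eef_pos: [554.2, 90.3, 122.3]
tcp_rot: [3.142, 0.001, 3.14]
ft_force: [-0.1, -0.6, 0.6]
opening: 0.473
grip_force: 30.0
```

arm_command([
  [[-0.16,0.08,0],0],
  [[-0.06,0.03,0],0],
  [[0,0,0],0],
  [[0,0,0],0],
  [[0,0,0],0],
])

```text
t: 8.25
eef_pos: [606.9, 116.6, 121.4]
tcp_rot: [-3.142, -0.001, 3.141]
ft_force: [0.6, 0.1, -0.5]
opening: 0.475
grip_force: 30.0
```

```bash
python3 look.py c1 200 130; python3 rel.py c1 23 75 607 115
```

```text
[607.06253515 116.56750045 121.60280394] 0.4721099375699647 [0.7 0.1 0.3]
lid 176 min [582.6  87.8 110. ] max [625.7 142.5 141.1] tcp [607.1 116.6 121.6]
side face [608.8 115.4] xmid [604.2 115.2 125.6]
jar rim mid [607.5 114.9  72.9] max [630.9 137.1  76.4] 78
```

View pics/vc1.png

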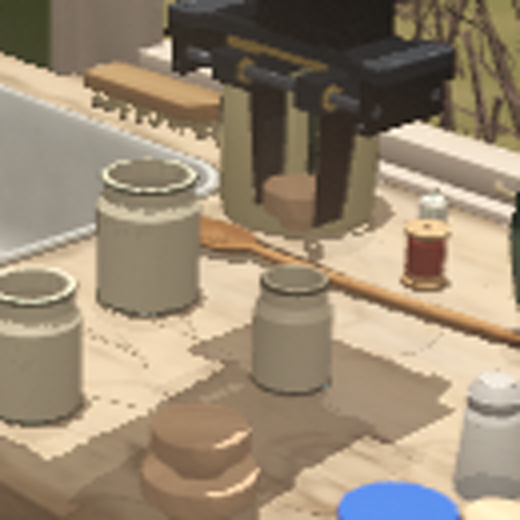

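Lid C is above jar C, well aligned and level. Descending.

arm_command([
  [[0,0,0.06],0],
  [[0,0,0.06],0],
  [[0,0,0.045],0],
  [[0,0,0.025],0],
  [[0,0,0],0],
])

```text
t: 8.8
eef_pos: [607.8, 117.0, 73.8]
tcp_rot: [3.141, -0.0, 3.141]
ft_force: [0.7, 0.9, -1.4]
opening: 0.475
grip_force: 30.0
```

arm_command([
  [[0,0,0],0],
  [[0,0,0],0],
  [[0,0,0],0],
  [[0,0,-0.08],0],
  [[0,0,-0.14],0],
], claw=0.68)

```text
t: 9.3
eef_pos: [607.0, 117.0, 127.7]
tcp_rot: [-3.141, -0.004, 3.141]
ft_force: [0.0, -0.4, 0.8]
opening: 0.679
grip_force: 0.0
```

arm_command([
  [[0.14,-0.07,0],0],
  [[0.16,-0.08,0],0],
  [[0.16,-0.08,0],0],
  [[0.16,-0.08,0],0],
  [[0.012,-0.006,0],0],
], claw=0.85)

```text
t: 9.8
eef_pos: [445.7, 37.2, 129.1]
tcp_rot: [3.142, -0.003, 3.14]
ft_force: [0.1, 0.3, 1.3]
opening: 0.846
grip_force: 0.0
```

```bash
python3 look.py c2 200 130; python3 - <<'E'
from h import *
W=cloud("side",np.load("sc2.npz")["d"]).reshape(-1,3)
for n,c,r,z in(("lid c on jar",(607,115),23,91),("b",(448,37),28.5,56),("a",(448,37),34,28)):
    s=W[(np.hypot(W[:,0]-c[0],W[:,1]-c[1])<r+6)&(abs(W[:,2]-z)<4)]
    print(n,len(s),((s.min(0)+s.max(0))/2).round(1),s.max(0).round(1),np.median(s[:,2]))
E
```

```text
[448.03930597  37.43518306 129.40200378] 0.8536065723846421 [-0.4  0.4  0.2]
lid c on jar 74 [609.1 110.7  89.1] [631.5 129.7  91. ] 89.40470838007278
b 250 [449.2  39.2  54.7] [477.8  68.6  57.3] 54.73059733120377
a 207 [446.   37.7  28. ] [477.2  69.9  31.9] 26.79862994115956
```

View pics/vc2.png

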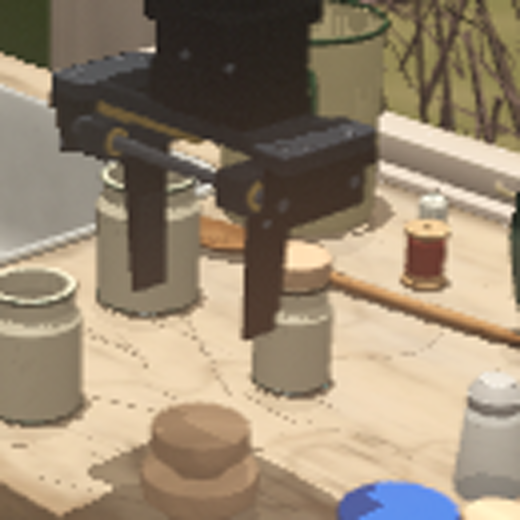

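Lid C is home, with its top at 91 mm. Now lid B.

arm_command([
  [[0,0.003,0.08],0],
  [[0,0,0.1],0],
  [[0,0,0.1],0],
  [[0,0,0.06],0],
  [[0,0,0.025],0],
])

```text
t: 10.35
eef_pos: [450.5, 39.2, 36.3]
tcp_rot: [3.141, -0.001, 3.141]
ft_force: [1.4, -0.7, 0.8]
opening: 0.846
grip_force: 0.0
```

arm_command([
  [[0,0,0],0],
  [[0,0,0],0],
  [[0,0,0],0],
  [[0,0,0],0],
  [[0,0,0],0],
], claw=0.4)

```text
t: 10.85
eef_pos: [450.4, 39.0, 38.3]
tcp_rot: [3.142, 0.002, 3.141]
ft_force: [0.1, 0.2, 6.3]
opening: 0.589
grip_force: 30.0
```

arm_command([
  [[0,0,-0.06],0],
  [[0,0,-0.16],0],
  [[0,0,-0.16],0],
  [[-0.004,0.1,0],0],
  [[-0.008,0.16,0],0],
])

```text
t: 11.35
eef_pos: [453.6, 103.6, 134.2]
tcp_rot: [3.141, 0.003, 3.138]
ft_force: [0.6, -0.1, -1.0]
opening: 0.592
grip_force: 30.0
```

arm_command([
  [[-0.012,0.16,0],0],
  [[-0.012,0.16,0],0],
  [[-0.004,0.072,0],0],
  [[0,0,0],0],
  [[0,0,0],0],
])

```text
t: 11.85
eef_pos: [459.7, 201.8, 132.6]
tcp_rot: [-3.141, -0.0, -3.141]
ft_force: [-0.9, -0.1, 0.1]
opening: 0.583
grip_force: 30.0
```

```bash
python3 look.py b1 150 140; python3 rel.py b1 28.5 85 460 200
```

```text
[459.79254804 201.28358423 132.64978105] 0.5863160893610727 [ 0.6  0.6 -0. ]
lid 241 min [428.3 172.3 120.1] max [480.5 233.9 151.9] tcp [459.8 201.3 132.6]
side face [460.  201.8] xmid [454.4 203.1 136. ]
jar rim mid [459.3 201.6  82.3] max [486.8 229.9  85.1] 103
```

View pics/vb1.png

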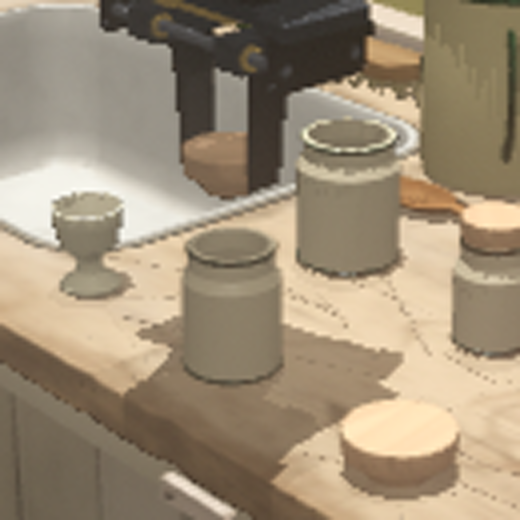

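Lid B is above jar B. I'll nudge it 1 mm in +x and descend.

arm_command([
  [[-0.005,0,0.06],0],
  [[0,0,0.06],0],
  [[0,0,0.045],0],
  [[0,0,0.026],0],
  [[0,0,0],0],
])

```text
t: 12.4
eef_pos: [461.5, 201.5, 85.1]
tcp_rot: [3.141, 0.0, 3.14]
ft_force: [-1.3, -1.5, 4.6]
opening: 0.588
grip_force: 34.0
```

arm_command([
  [[0,0,0],0],
  [[0,0,0],0],
  [[0,0,0],0],
  [[0,0,-0.08],0],
  [[0,0,-0.14],0],
], claw=0.8)

```text
t: 12.9
eef_pos: [460.4, 201.6, 139.0]
tcp_rot: [-3.141, -0.004, 3.141]
ft_force: [0.5, 0.3, 0.8]
opening: 0.799
grip_force: 0.0
```

arm_command([
  [[0.01,-0.16,0],0],
  [[0.01,-0.16,0],0],
  [[0.01,-0.16,0],0],
  [[0.01,-0.16,0],0],
  [[0.006,-0.018,0],0],
], claw=0.95)

```text
t: 13.4
eef_pos: [449.5, 34.5, 140.0]
tcp_rot: [-3.141, 0.0, 3.138]
ft_force: [0.9, 0.2, -0.7]
opening: 0.948
grip_force: 0.0
```

```bash
python3 look.py b2 150 140; python3 - <<'E'
from h import *
W=cloud("side",np.load("sb2.npz")["d"]).reshape(-1,3)
for n,c,r,z in(("lid b on jar",(460,200),28.5,101),("a",(448,37),34,28)):
    s=W[(np.hypot(W[:,0]-c[0],W[:,1]-c[1])<r+6)&(abs(W[:,2]-z)<4)]
    print(n,len(s),((s.min(0)+s.max(0))/2).round(1),s.min(0).round(1),s.max(0).round(1),np.median(s[:,2]))
E
```

```text
[449.40090026  35.46873056 139.95701547] 0.9459943029305578 [-0.1  0.3  0. ]
lid b on jar 177 [460.7 199.2  99.6] [432.2 171.1  97.1] [489.2 227.3 102.2] 99.81665473084047
a 358 [448.7  38.   26.9] [414.5   4.2  24.1] [482.8  71.8  29.8] 26.84943820005924
```

View pics/vb2.png

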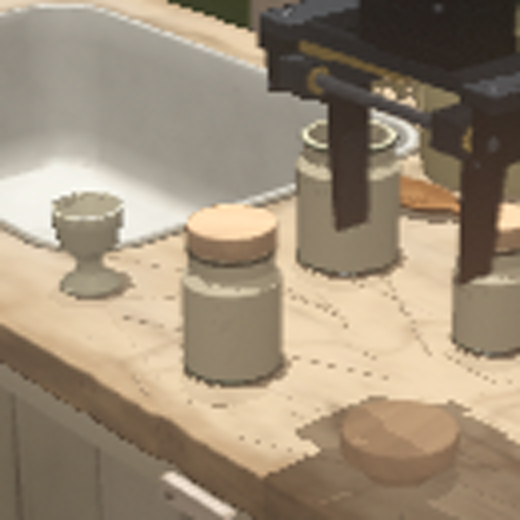

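Lid B is home at 101 mm. Lid A is flat on the worktop. Grasping it.

arm_command([
  [[0,0.012,0.1],0],
  [[0,0,0.15],0],
  [[0,0,0.15],0],
  [[0,0,0.09],0],
  [[0,0,0.028],0],
])

```text
t: 13.95
eef_pos: [448.8, 41.4, 8.4]
tcp_rot: [3.141, -0.003, -3.141]
ft_force: [0.4, -0.4, 0.5]
opening: 0.952
grip_force: 0.0
```

arm_command([
  [[0,0,0],0],
  [[0,0,0],0],
  [[0,0,0],0],
  [[0,0,0],0],
  [[0,0,0],0],
], claw=0.5)

```text
t: 14.45
eef_pos: [450.2, 40.5, 11.4]
tcp_rot: [3.142, 0.002, 3.141]
ft_force: [-0.6, 1.7, 8.3]
opening: 0.706
grip_force: 30.0
```

arm_command([
  [[0,0,-0.06],0],
  [[0,0,-0.16],0],
  [[0,0,-0.18],0],
  [[0,0,-0.12],0],
  [[-0.073,0.099,0],0],
])

```text
t: 14.95
eef_pos: [468.4, 64.2, 144.8]
tcp_rot: [-3.141, 0.006, 3.139]
ft_force: [0.7, -0.2, -1.7]
opening: 0.704
grip_force: 30.0
```

arm_command([
  [[-0.107,0.142,0],0],
  [[-0.107,0.142,0],0],
  [[-0.107,0.142,0],0],
  [[-0.107,0.142,0],0],
  [[-0.107,0.142,0],0],
])

```text
t: 15.45
eef_pos: [602.5, 244.2, 141.1]
tcp_rot: [3.141, 0.001, 3.141]
ft_force: [-0.6, -1.4, -0.6]
opening: 0.705
grip_force: 30.0
```

arm_command([
  [[-0.057,0.082,0],0],
  [[-0.05,0.06,0],0],
  [[0,0,0],0],
  [[0,0,0],0],
  [[0,0,0],0],
])

```text
t: 15.95
eef_pos: [628.0, 277.3, 140.7]
tcp_rot: [-3.141, -0.0, 3.14]
ft_force: [-0.3, -0.4, -0.9]
opening: 0.704
grip_force: 30.0
```

```bash
python3 look.py a1 170 90; python3 rel.py a1 34 95 627 276
```

```text
[628.15178253 277.23556516 140.77660392] 0.7083971946364165 [-0.1  0.4  0.5]
lid 258 min [590.3 237.8 128.4] max [660.3 315.6 162.6] tcp [628.2 277.2 140.8]
side face [633.2 273. ] xmid [625.3 276.7 145.5]
jar rim mid [628.6 275.6  93.2] max [662.  309.3  97. ] 97
```

View pics/va1.png

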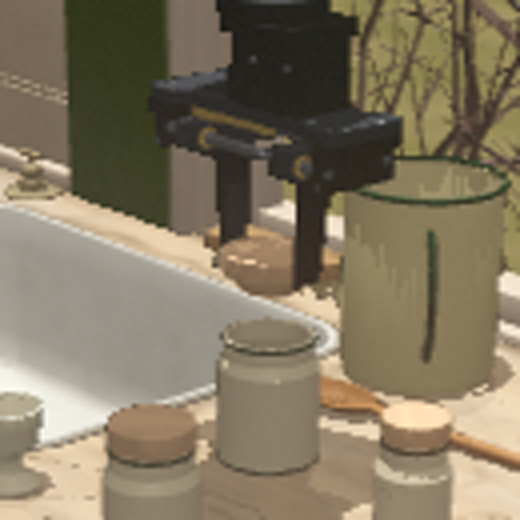

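```bash
python3 - <<'E'
from h import *
W=cloud("top",np.load("top0.npz")["d"]).reshape(-1,3)
s=W[(W[:,0]>570)&(W[:,0]<720)&(W[:,1]>170)&(W[:,1]<390)&(W[:,2]>103)]
print(len(s), s.min(0) if len(s) else '', s.max(0) if len(s) else '')
E
```

```text
0
```

arm_command([
  [[-0.004,0.004,0.05],0],
  [[0,0,0.05],0],
  [[0,0,0.04],0],
  [[0,0,0],0],
  [[0,0,0],0],
])

```text
t: 16.5
eef_pos: [629.5, 279.0, 104.9]
tcp_rot: [-3.141, -0.001, 3.141]
ft_force: [-1.5, -0.2, -0.2]
opening: 0.706
grip_force: 30.0
```

No contact yet and the way is clear. Finishing the descent and releasing.

arm_command([
  [[0,0,0.02],0],
  [[0,0,0.019],0],
  [[0,0,0],0],
  [[0,0,0],0],
  [[0,0,0],0],
])

```text
t: 17.0
eef_pos: [629.7, 279.2, 95.9]
tcp_rot: [3.141, 0.0, 3.141]
ft_force: [-0.6, 0.4, -0.6]
opening: 0.707
grip_force: 30.0
```

arm_command([
  [[0,0,0],0],
  [[0,0,0],0],
  [[0,0,0],0],
  [[0,0,-0.08],0],
  [[0,0,-0.18],0],
], claw=0.92)

```text
t: 17.5
eef_pos: [628.1, 278.5, 158.0]
tcp_rot: [-3.14, -0.006, 3.141]
ft_force: [-0.3, 0.5, 0.7]
opening: 0.916
grip_force: 0.0
```

arm_command([
  [[0.12,0,-0.12],0],
  [[0.15,0,0],0],
  [[0.19,0,0],0],
  [[0.15,0,0],0],
  [[0,0,0],0],
])

```text
t: 18.0
eef_pos: [473.2, 279.2, 191.3]
tcp_rot: [-3.141, -0.001, -3.141]
ft_force: [0.4, -0.5, -0.2]
opening: 0.919
grip_force: 0.0
```

```bash
python3 - <<'E'
from h import *
ims=[]
for n in("side","top"):
  p,d=viewer.read_camera(n);W=cloud(n,d).reshape(-1,3);o=(-1.8 if n=="side" else 2.7)
  for nm,c,r,z in(("A",(628,278),34,111),("B",(460,202),28.5,101),("C",(607,117),23,91),("D",(459,-160),18,81)):
    s=W[(np.hypot(W[:,0]-c[0],W[:,1]-c[1]-o)<r+6)&(abs(W[:,2]-z)<4)]
    if len(s)>10:
      f=np.linalg.lstsq(np.c_[s[:,:2]-s[:,:2].mean(0),np.ones(len(s))],s[:,2],rcond=None)[0]
      print(n,nm,len(s),((s.min(0)+s.max(0))/2).round(1),np.median(s[:,2]).round(1),f[:2].round(3))
  ims.append(p[...,::-1])
cv2.imwrite("pics/end.png",cv2.resize(ims[0][130:330,120:387],None,fx=3,fy=3))
print(state()["eef_pos"],state()["ft_force"])
E
```

```text
side A 177 [629.3 278.1 110.1] 109.4 [0.006 0.004]
side B 177 [459.5 200.1  99.6] 99.9 [0.011 0.01 ]
side C 109 [607.1 114.7  89.3] 89.3 [0.008 0.   ]
side D 140 [ 460.  -163.2   79.4] 79.4 [0.023 0.014]
top A 668 [627.5 281.4 111. ] 111.2 [0.006 0.008]
top B 361 [458.9 197.1 101. ] 101.2 [ 0.003 -0.006]
top C 292 [606.3 119.8  91. ] 90.9 [-0.006 -0.003]
top D 183 [ 459.2 -156.8   81. ] 80.8 [0.023 0.005]
[477.05900471 279.48148599 191.3862108 ] [1.0750476  0.20456209 0.12131627]
```

View pics/end.png

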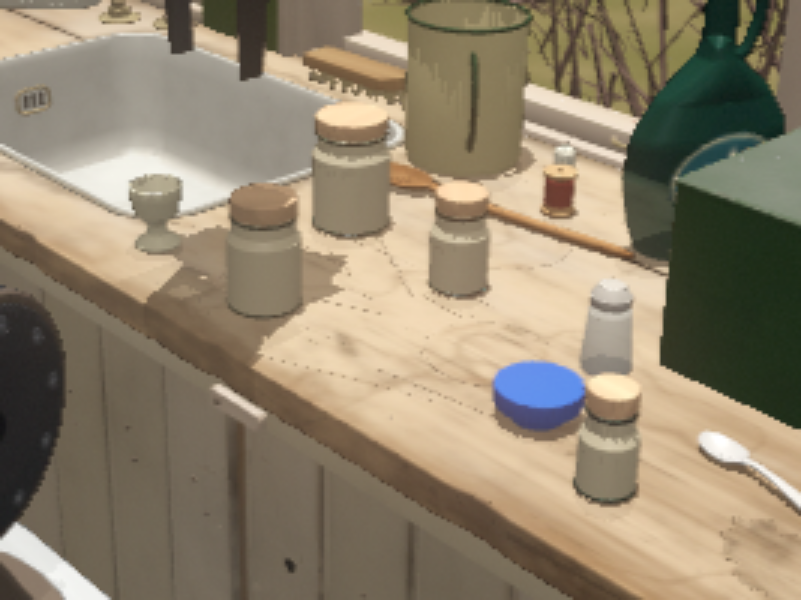

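All four lids are level and at home height, with tops at 111, 101, 91 and 81 mm. The bystanders are untouched and the arm is clear, so I'm handing in.

```bash
python3 -c "
from cell import env
print(env.job_done())"
```

```text
the job is handed in; nothing more can be done
None
```

All four lids are on their own jars, level and fully home by the final camera check, the jars, egg cup and salt shaker look undisturbed, and the job was handed in at about 18 s (no verdict was returned).

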